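# Fit the oil-pump drive shaft

## Robot

A 6-joint arm with a two-finger parallel gripper is mounted at the origin on the work surface. World frame = base frame: x ahead of the robot, y to its left, z up, the work surface at z = 0. Lengths are in m, angles in rad, forces in N, time in s.
With the tool pointing down it reaches from about 0.425 to 1.125 m from the base axis. Payload 14.9 kg.
Tool frame: the origin (TCP) lies at the very end of the fingers, on their centre line; the grasp point (between the pads) lies 19 mm behind it; z points along the fingers, y is the line along which they close (so a half turn about z gives the same grasp; the last joint's range is limited). The gripper opens to 91 mm and grips with 3 to 60 N. Pads are 32 mm wide; open, the fingers measure 118 mm over their backs; the gripper's body (76 mm by 178 mm) begins 60 mm behind the grasp point.
Start: joints at [-1.204, 0.379, 1.734, -0, 1.028, -0.033], TCP at [0.272, -0.645, 0.214] pointing down, gripper open.
Joint ranges: [-2.77, 2.77], [-0.74, 2.19], [0, 2.66], [-1.06, 4.2], [0.31, 2.87], [-3.08, 3.08]. Speed limits (rad/s): [1.89, 1.89, 2.39, 3.14, 3.14, 3.14].

## Interface

Orientations are given as a unit quaternion [w, x, y, z].
In Python, from plant import r gives the robot as it stands. The module is installed in compiled form; this text tells all that it offers. Calls block until the motion is done:
- r.move_pose(position, orientation): joint-space move of the TCP to a pose.
- r.line_to(position, frame=None, speed=0.15, until_force=None): straight line of the TCP; frame=None keeps the orientation; speed is the mean speed in m/s. With until_force (N) it stops when the force on the tool has changed by that much, and returns True; else False.
- r.goto_joints(angles): joint-space move.
- r.grip(opening, grip_force=None): finger opening in m; grip_force is the grip in N (None keeps the last); returns when the fingers have stopped.
- r.dwell(seconds).
- r.solve_ik(position, orientation): joint angles nearest the present ones, or None.
- r.get_state(): the state.
- r.snapshot(name): name is "side" or "top" or "wrist"; returns (picture, depth): 480x640x3 uint8, blue, green, red; 480x640 float32, m along the optical axis (not along the pixel's ray), 0 where there is no reading.
- r.calibration(name): a dict with "mtx" (3x3 intrinsics, pixels), "rvec" (rotation vector, rad) and "tvec" (3), from world to camera coordinates, as OpenCV has them; the wrist camera has in their place "tool_from_camera" (4x4, takes a point from camera to tool coordinates, whose origin is the TCP and whose axes are the flange's). Camera axes: x right, y down, z forward; pixel columns grow to the right and rows downward; lengths in m; the calibration is good to about 2 mm. A picture is of the moment at which its call begins: read the wrist's pose just before it. calibration takes no time and is no camera call.
A pose or a line that the arm cannot do raises r.MotionError and nothing moves.
- r.sign_off(): hands the job in; it is judged then, once.
The state is a dict: "t": time; "joint_positions": joint angles; "joint_velocities": joint speeds; "joint_torque": joint torques, N m; "ee_pos": TCP position; "tool_rot": TCP orientation; "wrist_force": force on the tool from outside, world axes, zero at the start; "moment": the same for the moment, N m; "opening": finger opening in m; "grip_force": force on a finger pad.
Only numpy, scipy, OpenCV 4.12 (cv2) and the standard library are available. Lean on these libraries where they do the work, as an engineer would, in place of code of your own. Each camera call takes 0.05 s, during which the arm holds its last target. There are 200 camera calls.

## Task

Fit the drive shaft to the oil pump: lift it out of the wooden block, thread it straight down through the upper and then the lower bearing, and turn it under light pressure until you feel its tongue drop into the pump's hidden slot and the collar sits fully home on the upper bearing, then let go. Work gently: never force or drop the shaft onto the pump, and leave the drift and the other things on the bench where they are.

Things in the scene. Friction and masses are not known exactly. Their poses are not given: they have to be found in the camera images.
- shaft: Steel pump drive shaft, 0.33 to 0.53 kg, upright in one hole of the wooden block, collar resting on the block's top. Origin: centre of the collar's underside; z up the shaft. Above it: collar 34 mm diameter, z 0 to 4 mm; skew gear 42 mm over the teeth, z 4 to 18 mm; plain round boss, z 18 to 52 mm (see shaft_boss). Below it: round journal 20 mm diameter to z -71.5 mm, then taper and tongue.
- shaft_boss (a point): Where to grip the shaft: on its axis, 42 mm above its origin, in the plain round boss of 24 mm diameter that reaches from the gear's top (24 mm lower) to the shaft's top (10 mm higher).
- shaft_tip (a point): Middle of the lower end of the shaft's tongue, 84.5 mm below the shaft's origin. The tongue is a flat bar 16 mm along the shaft's x by 5 mm along its y, 10 mm high (it stays within a 17 mm circle); above it the shaft tapers within 3 mm from 16.4 to 20 mm diameter.
- pump: Oil pump, bolted down upright (cannot move) on a grey foot 110 x 120 mm. Origin: under the middle of the foot, on the bench; z up along the bearing axis. On the round pump body stands an open-sided aluminium lantern with two bearing plates 60 x 92 mm (long side along y). Pressing the shaft against any part of the pump, in any direction, with more than 40 N damages it.
- upper_bore (a point): Centre of the upper bearing's hole at its top face, 120 mm above the pump's origin; the collar's seat. Axes as the pump's. The hole is vertical, 21 mm diameter, 16 mm deep, with no lead-in of use: the shaft has 0.5 mm play all round.
- lower_bore (a point): Centre of the lower bearing's hole at its top face, 62 mm above the pump's origin, in line with the upper one and like it: 21 mm diameter, 16 mm deep.
- rotor_face (a point): Centre of the pump rotor's top face, hidden in the pump body 44 mm above the pump's origin, on the bearing axis. Across it runs a slot 6 mm wide, 10 mm deep, 26 mm long, at an unknown angle; the tongue fits either way round, so half a turn finds it. The rotor turns stiffly (0.15 N m): it stands still under a light rub. With the tongue on the face the collar stands 8.5 mm above its seat.
- block: Pale beech parts block 75 x 150 x 95 mm, fixed to the bench. Origin: centre of its underside; y along the longer side. Two upright holes 25 mm diameter, 90 mm deep, 35 mm either side of the middle along y; one holds the drive shaft, the other the drift.
- drift: Brass drift with a round orange handle, 0.16 kg, standing in the block's other hole. Origin: underside of its 32 mm brass flange, which rests on the block; the handle is 20 mm diameter and tops out 36 mm above; the brass rod is 16 mm diameter and reaches 75 mm below. Leave it alone.
- wrench: Steel open-ended wrench, 200 mm long, lying on the bench. Origin: under its middle, x along it. Leave it alone.
- grease_tin: Blue grease tin, 72 mm diameter, 75 mm high, standing on the bench. Origin: centre of its underside. Leave it alone.
- bearing: Steel bearing ring, 52 mm outside, 25 mm inside, 15 mm thick, lying flat on the bench. Origin: centre of its underside. Leave it alone.

How it is judged:
By the outcome, as a careful person would: the job done as asked, in the order asked, and still so for the second after the job is handed in, with the robot touching nothing.
It also fails if it takes over 72 s, if anything falls off the work surface, if the arm or the gripper's body presses on something with over 40 N, if the wrist force passes 120 N, or if a joint passes its speed limit or range.

## Working session

There is one attempt and no reset: what is moved stays moved. The work goes in short steps, each a Python script; the robot and the scene stay as the last script left them, time stands still between calls to the robot, and variables do not carry over. Pictures are saved under pics/ and viewed, at most 10 in all, crops included, and the job is handed in when it is done.

```bash
ls; mkdir -p pics; python3 - <<'E'
from plant import r
import cv2,numpy as np
for n in("top","side"):
    p,d=r.snapshot(n); cv2.imwrite(f"pics/{n}.png",p); np.save(f"pics/{n}.npy",d); c=r.calibration(n); print(n,c)
print(r.calibration("wrist")); s=r.get_state(); print(s)
E
```

```text
pics
top {'mtx': array([[460.96525599,   0.        , 319.42367026],
       [  0.        , 460.96525599, 235.39829446],
       [  0.        ,   0.        ,   1.        ]]), 'rvec': array([ 2.15896279, -2.13660144,  0.16097911]), 'tvec': array([-0.01869138,  0.66086072,  1.13739454])}
side {'mtx': array([[483.81087499,   0.        , 325.99075711],
       [  0.        , 483.81087499, 246.48670458],
       [  0.        ,   0.        ,   1.        ]]), 'rvec': array([ 2.38261655, -0.09709779,  0.01431903]), 'tvec': array([-0.64793168,  0.12450333,  1.28192324])}
{'mtx': array([[375.7847532 ,   0.        , 314.39913103],
       [  0.        , 375.7847532 , 236.78929632],
       [  0.        ,   0.        ,   1.        ]]), 'tool_from_camera': array([[-3.26158315e-04, -9.62541042e-01, -2.71135826e-01,
         7.47559969e-02],
       [ 9.99999660e-01, -5.19312658e-04,  6.40644011e-04,
         9.84345727e-04],
       [-7.57450421e-04, -2.71135525e-01,  9.62540884e-01,
        -1.70462695e-01],
       [ 0.00000000e+00,  0.00000000e+00,  0.00000000e+00,
         1.00000000e+00]])}
{'t': 0.1, 'joint_positions': array([-1.20429577e+00,  3.79334506e-01,  1.73472389e+00, -2.21574171e-05,
        1.02851675e+00, -3.33146728e-02]), 'joint_velocities': array([ 0.00114307, -0.00137028, -0.00125746, -0.00096341, -0.00192089,
        0.00100861]), 'joint_torque': array([-1.89084058e-03, -7.65047336e+01, -4.35298026e+01,  6.51331712e-02,
        3.98291310e-02, -1.34841156e-05]), 'ee_pos': array([ 0.27232527, -0.64446511,  0.21336822]), 'tool_rot': array([-4.82873607e-04,  9.80083673e-01,  1.98584370e-01, -9.08155421e-05]), 'wrist_force': array([-0.86581728,  0.66114475,  0.34187439]), 'moment': array([-6.45889219e-05, -3.84510618e-02,  1.54968928e-02]), 'grip_force': 0.0, 'opening': 0.09136921203273031}
```

View pics/top.png

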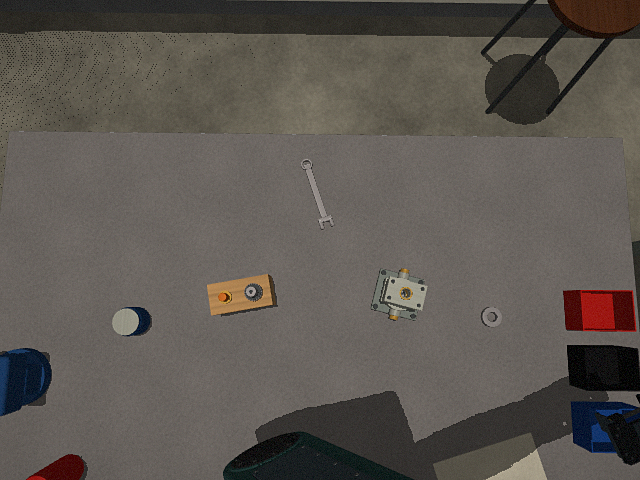

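View pics/side.png

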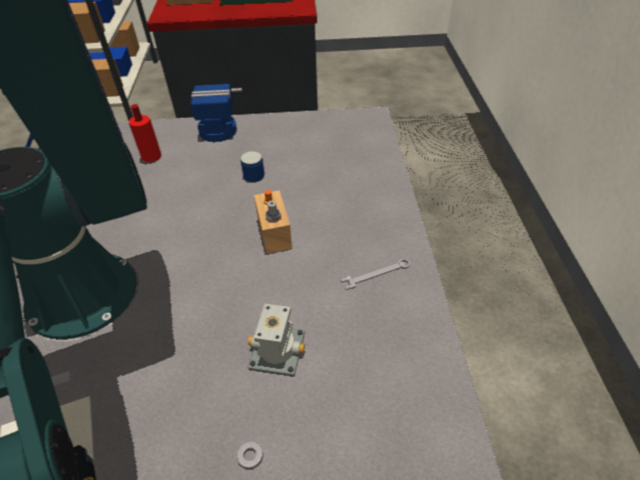

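The top view shows the shaft at about (254,292), the drift at (224,297) and the bore at (406,293). The side view shows the shaft at (272,207) and the bore at (272,322). The block's drift-to-shaft line gives its y axis.

```bash
cat > h.py <<'E'
from plant import r
import cv2,numpy as np
from scipy.spatial.transform import Rotation as R
def cast(n,uv,z):
    c=r.calibration(n); M=cv2.Rodrigues(c["rvec"])[0]; o=-M.T@c["tvec"]
    d=M.T@np.linalg.solve(c["mtx"],[*uv,1]); return o+d*(z-o[2])/d[2]
def rot(s): q=s["tool_rot"]; return R.from_quat([q[1],q[2],q[3],q[0]])
def wcast(s,uv,z):
    c=r.calibration("wrist"); T=c["tool_from_camera"]; Q=rot(s)
    o=s["ee_pos"]+Q.apply(T[:3,3]); d=Q.apply(T[:3,:3]@np.linalg.solve(c["mtx"],[*uv,1]))
    return o+d*(z-o[2])/d[2]
def wproj(s,p):
    c=r.calibration("wrist"); T=np.linalg.inv(c["tool_from_camera"])
    q=T[:3,:3]@rot(s).inv().apply(p-s["ee_pos"])+T[:3,3]; q=c["mtx"]@q; return q[:2]/q[2]
def down(a): # tool z down, tool x at world angle a
    q=(R.from_euler('z',a)*R.from_euler('x',np.pi)).as_quat(); return np.array([q[3],q[0],q[1],q[2]])
E
python3 - <<'E'
from h import *
sh=[cast("top",(254,292),.147),cast("side",(272,204),.147)]
dr=cast("top",(224,297),.131)
bo=[cast("top",(406,293),.12),cast("side",(272,322),.12)]
print(sh,dr,bo)
d=dr-np.mean(sh,0); a=np.arctan2(d[1],d[0]); print("drift dir deg",np.degrees(a), np.hypot(d[0],d[1]))
for p,aa in ((np.mean(sh,0),a),(np.mean(bo,0),a)):
  for k in (0,np.pi):
    print(np.degrees(aa+k), r.solve_ik([p[0],p[1],.30],down(aa+k)))
E
```

```text
[array([0.5126533, 0.138459 , 0.147    ]), array([0.51838271, 0.14194934, 0.147     ])] [0.500666   0.21049421 0.131     ] [array([ 0.51455404, -0.21841338,  0.12      ]), array([ 0.5164914 , -0.21850619,  0.12      ])]
drift dir deg 101.9308757691315 0.07184199110735988
101.9308757691315 [ 2.21917877e-01  1.45867456e-02  2.00644774e+00 -4.44089210e-16
  1.12055817e+00  1.36848123e-02]
281.9308757691315 None
101.9308757691315 [-0.44244955  0.06027243  1.9589719   0.          1.12234832 -0.65068261]
281.9308757691315 [-4.42449546e-01  6.02724339e-02  1.95897190e+00 -4.44089210e-16
  1.12234832e+00  2.49091004e+00]
```

```bash
python3 - <<'E'
from h import *
A=np.radians(101.9)
im=[]
for nm,p,a in(("b2",[.5155,-.2185,.216],A+np.pi),("b1",[.5155,-.2185,.216],A),("s1",[.5155,.1402,.243],A)):
    r.move_pose(p,down(a)); r.dwell(.2); s=r.get_state(); pic,d=r.snapshot("wrist")
    cv2.imwrite(f"pics/{nm}.png",pic); np.savez(f"pics/{nm}.npz",ee_pos=s["ee_pos"],tool_rot=s["tool_rot"])
    print(nm,s["ee_pos"],s["t"],s["wrist_force"]); im.append(pic[100:380,180:460])
cv2.imwrite("pics/three.png",cv2.resize(np.hstack(im),(798,266)))
E
```

```text
b2 [ 0.51544471 -0.21876732  0.21597758] 2.4583 [0.01403277 0.07255392 0.09574894]
b1 [ 0.51548889 -0.21850202  0.21598208] 5.3583 [ 0.09808938  0.43849738 -0.90760493]
s1 [0.51570763 0.13942121 0.24289878] 6.9583 [-0.3359858  -0.39710424  0.24755672]
```

View pics/three.png

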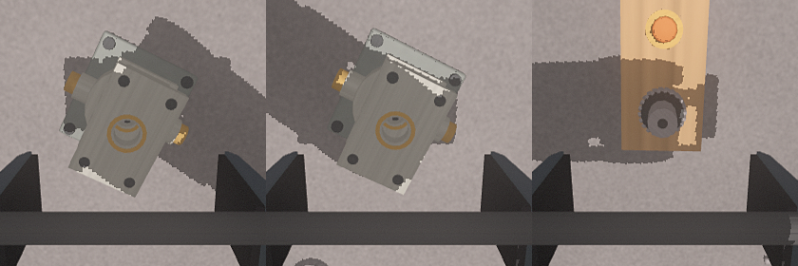

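The crops show the bore's bronze ring centred near full-image (314,238) in b2 and (316,237) in b1. The shaft top's dark centre mark is near (317,230) in s1. I'll fit these properly.

```bash
python3 - <<'E'
from h import *
im=[]
for nm,z in(("b2",.12),("b1",.12),("s1",.147)):
    p=cv2.imread(f"pics/{nm}.png"); s=np.load(f"pics/{nm}.npz"); c=p[190:280,270:360].copy()
    big=cv2.resize(c,None,fx=2.9,fy=2.9,interpolation=cv2.INTER_CUBIC)
    if nm[0]=="b":
        h=cv2.cvtColor(c,cv2.COLOR_BGR2HSV); m=cv2.inRange(h,(8,110,40),(30,255,255))
        k=max(cv2.findContours(m,cv2.RETR_EXTERNAL,cv2.CHAIN_APPROX_NONE)[0],key=len)
        e=cv2.fitEllipse(cv2.convexHull(k)); uv=np.array(e[0])+(270,190); print(nm,uv,e,wcast(s,uv,z))
        cv2.ellipse(big,tuple(np.array(e[0])*2.9+1),tuple(np.array(e[1])*2.9),e[2]) if 0 else cv2.ellipse(big,((e[0][0]*2.9+1,e[0][1]*2.9+1),(e[1][0]*2.9,e[1][1]*2.9),e[2]),(0,255,0),1)
    im.append(big)
cv2.imwrite("pics/fit.png",np.hstack(im))
E
```

```text
b2 [313.02140045 240.37541962] ((43.021400451660156, 50.37541961669922), (39.164451599121094, 41.10055160522461), 94.27389526367188) [ 0.51747758 -0.2155459   0.12      ]
b1 [315.67557907 236.99546051] ((45.67557907104492, 46.995460510253906), (39.308494567871094, 41.23097229003906), 92.92469787597656) [ 0.51482961 -0.21877945  0.12      ]
```

View pics/fit.png

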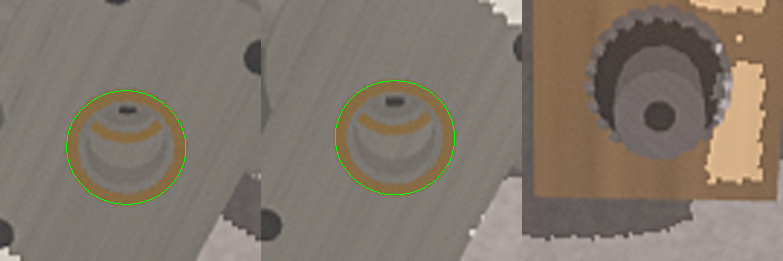

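```bash
python3 - <<'E'
from h import *
A=np.radians(101.9); tx=np.array([np.cos(A),np.sin(A)])
for i in range(3): print(r.get_state()["ee_pos"])
s=np.load("pics/s1.npz"); b=np.array([-.00132,-.00162])
q=wcast(s,(316.9,229.7),.147)[:2]; p=q-b; print("raw",q,"shaft",p)
r.line_to([*p,.20],speed=.1); r.line_to([*p,.118],speed=.08); r.dwell(.3)
s=r.get_state(); print(s["ee_pos"],s["wrist_force"])
r.grip(0.0,45); r.dwell(.3); s=r.get_state(); print("grip",s["ee_pos"],s["opening"],s["grip_force"],s["wrist_force"],s["t"])
if .02<s["opening"]<.028:
    r.line_to([*p,.135],speed=.04); s=r.get_state(); print(s["wrist_force"])
    r.line_to([*p,.285],speed=.12); r.dwell(.3); s=r.get_state(); pic,_=r.snapshot("wrist"); cv2.imwrite("pics/hold.png",pic)
    print(s["ee_pos"],s["wrist_force"],s["moment"],s["opening"],s["t"])
    print(wproj(s,s["ee_pos"]+[0,0,.029]))
E
```

```text
[0.51566863 0.13956079 0.24290688]
[0.51566863 0.13956079 0.24290688]
[0.51566863 0.13956079 0.24290688]
raw [0.51476607 0.14478163] shaft [0.51608607 0.14640163]
[0.51621931 0.14643154 0.11827243] [0.1836221  0.48225009 0.79106709]
grip [0.51614299 0.14642146 0.11800042] 0.02322819305292694 44.99961018562317 [ 0.93722078  0.01290894 -0.79858598] 10.4083
[-0.83396724 -0.17102936 -4.59260541]
[0.51600347 0.14636246 0.2847256 ] [-0.55909692 -0.55141257 -4.78401515] [-0.01996921 -0.14682505  0.02561729] 0.023137105554598584 12.6833
[318.60075303 318.53807059]
```

```bash
python3 -c "
import cv2;p=cv2.imread('pics/hold.png');cv2.imwrite('pics/hold2.png',cv2.resize(p[200:480,150:490],None,fx=2,fy=2))"
```

```text
(no output)
```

View pics/hold2.png

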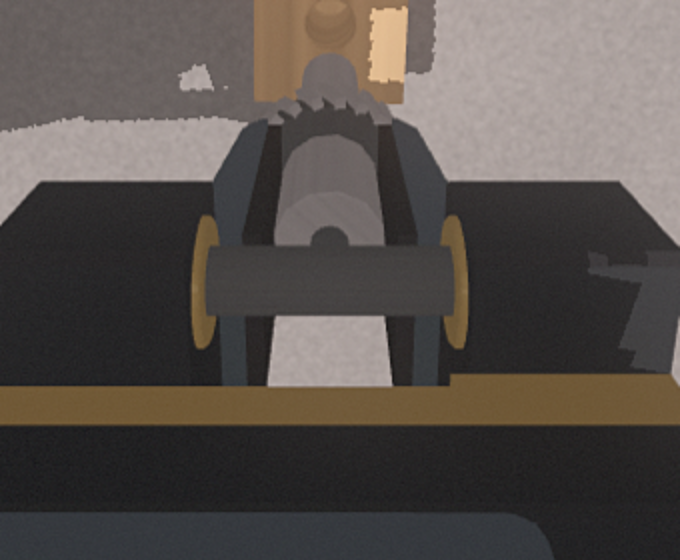

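The shaft is held centred between the pads: its top centre is at about full-image (315,321), which matches the measured camera bias. Next is the guarded descent at the bore.

```bash
python3 - <<'E'
from h import *
A=np.radians(101.9); b=np.array([.51615,-.21716])
r.move_pose([*b,.285],down(A)); r.dwell(.3); print(r.get_state()["ee_pos"])
r.line_to([*b,.232],speed=.08); r.dwell(.3); s=r.get_state(); print(s["ee_pos"],s["wrist_force"])
hit=r.line_to([*b,.200],speed=.015,until_force=5)
s=r.get_state(); print(hit,s["ee_pos"],s["wrist_force"],s["moment"],s["t"])
E
```

```text
[ 0.51634909 -0.21660581  0.28503241]
[ 0.5162647  -0.21722347  0.23232508] [-0.31491092  0.32069106 -4.15139014]
False [ 0.51620284 -0.21718948  0.20008611] [ 0.87500393  1.67214392 -4.52823777] [-0.01923866 -0.11690936 -0.00614413] 17.7917
```

```bash
python3 - <<'E'
from h import *
b=np.array([.51615,-.21716])
for z,v,f in((.173,.03,6),(.1535,.015,6),(.148,.006,5)):
    hit=r.line_to([*b,z],speed=v,until_force=f)
    s=r.get_state(); print(hit,s["ee_pos"],s["wrist_force"],s["moment"],s["joint_positions"][5],s["t"])
    if hit: break
E
```

```text
False [ 0.51627802 -0.21722844  0.17320852] [ 0.65614364  0.06745959 -4.02727834] [ 0.01020728 -0.13647571 -0.00356778] -0.6475935368947262 18.8417
False [ 0.51623499 -0.21719878  0.15361638] [ 0.23638003  0.54134996 -5.3119568 ] [ 0.00510599 -0.13484699  0.02426623] -0.6475478533576535 20.2917
True [ 0.51626866 -0.2172483   0.1512904 ] [-0.50462523 -0.89162526  6.25536272] [-0.017804   -0.05875387 -0.02912068] -0.6475925173965841 20.8083
```

```bash
python3 - <<'E'
from h import *
A=np.radians(101.9); b=np.array([.51615,-.21716]); zc=.1511
log=[]; a=A
while a<A+3.3:
    a+=.06; q=r.solve_ik([*b,zc],down(a)); r.goto_joints(q); s=r.get_state(); f=s["wrist_force"][2]
    log.append((round(a-A,2),round(f,1),round(s["ee_pos"][2]*1e3,2),round(s["t"],1)))
    if f<-1.5:
        r.dwell(.1); hit=r.line_to([*b,zc-.0015],speed=.006,until_force=6); s=r.get_state()
        print("try",hit,s["ee_pos"],s["wrist_force"],s["moment"]); 
        if not hit: break
        zc=s["ee_pos"][2]-.0001
    elif f>12: zc+=.0001
    elif f<4: zc-=.0001
    if s["t"]>45 or len(log)>=70: break
print(log)
E
```

```text
try False [ 0.51603119 -0.21710552  0.14917169] [ 0.10659226  0.42883939 -5.00074406] [ 0.20134958 -0.27792288  0.02959392]
[(np.float64(0.06), np.float64(2.9), np.float64(151.4), 21.1), (np.float64(0.12), np.float64(5.1), np.float64(151.35), 21.3), (np.float64(0.18), np.float64(6.0), np.float64(151.34), 21.6), (np.float64(0.24), np.float64(4.8), np.float64(151.32), 21.8), (np.float64(0.3), np.float64(5.4), np.float64(151.34), 22.1), (np.float64(0.36), np.float64(4.6), np.float64(151.31), 22.3), (np.float64(0.42), np.float64(5.9), np.float64(151.32), 22.6), (np.float64(0.48), np.float64(5.6), np.float64(151.31), 22.8), (np.float64(0.54), np.float64(4.7), np.float64(151.34), 23.1), (np.float64(0.6), np.float64(5.9), np.float64(151.32), 23.3), (np.float64(0.66), np.float64(4.4), np.float64(151.33), 23.6), (np.float64(0.72), np.float64(5.0), np.float64(151.34), 23.8), (np.float64(0.78), np.float64(5.4), np.float64(151.32), 24.1), (np.float64(0.84), np.float64(5.3), np.float64(151.3), 24.3), (np.float64(0.9), np.float64(5.9), np.float64(151.31), 24.6), (np.float64(0.96), np.float64(5.1), np.float64(151.29), 24.8), (np.float64(1.02), np.float64(5.4), np.float64(151.27), 25.1), (np.float64(1.08), np.float64(6.0), np.float64(151.27), 25.3), (np.float64(1.14), np.float64(5.6), np.float64(151.23), 25.6), (np.float64(1.2), np.float64(5.0), np.float64(151.21), 25.8), (np.float64(1.26), np.float64(5.2), np.float64(151.15), 26.1), (np.float64(1.32), np.float64(5.0), np.float64(151.12), 26.3), (np.float64(1.38), np.float64(5.0), np.float64(151.05), 26.6), (np.float64(1.44), np.float64(4.2), np.float64(150.98), 26.8), (np.float64(1.5), np.float64(4.5), np.float64(150.89), 27.1), (np.float64(1.56), np.float64(0.7), np.float64(150.8), 27.3), (np.float64(1.62), np.float64(-0.6), np.float64(150.72), 27.6), (np.float64(1.68), np.float64(-4.4), np.float64(150.32), 27.8)]
```

```bash
python3 - <<'E'
from h import *
b=np.array([.51615,-.21716])
hit=r.line_to([*b,.144],speed=.01,until_force=6); s=r.get_state(); print(hit,s["ee_pos"],s["wrist_force"],s["moment"],s["t"])
if not hit:
    hit=r.line_to([*b,.140],speed=.006,until_force=9); s=r.get_state(); print(hit,s["ee_pos"],s["wrist_force"],s["moment"],s["t"])
E
```

```text
False [ 0.51607351 -0.21711234  0.14387599] [ 0.78615221  0.52123165 -6.02089824] [ 0.06749959 -0.2080288  -0.00940041] 28.9917
True [ 0.51625883 -0.21722957  0.1429972 ] [-1.47955248  0.98596642  6.27073897] [ 0.21077519 -0.05008577  0.02549862] 29.3583
```

Seated at TCP z = 0.1430, the expected height. Now release, back off and check.

```bash
python3 - <<'E'
from h import *
r.grip(.06); r.dwell(.3); s=r.get_state(); print(s["opening"],s["grip_force"],s["wrist_force"])
b=s["ee_pos"]; r.line_to([b[0],b[1],.20],speed=.06); r.line_to([b[0],b[1],.30],speed=.15); r.dwell(.3)
s=r.get_state(); pic,d=r.snapshot("wrist"); print(s["ee_pos"],s["wrist_force"],s["t"])
T=r.calibration("wrist")["tool_from_camera"]
u,v=wproj(s,np.array([.51615,-.21716,.172])).astype(int); k=np.median(d[v-3:v+4,u-3:u+4])
print("top uv",u,v,"depth",k); c=r.calibration("wrist")
ray=T[:3,:3]@np.linalg.solve(c["mtx"],[u,v,1])*k+T[:3,3]; print("top point",rot(s).apply(ray)+s["ee_pos"])
sd,_=r.snapshot("side"); cv2.imwrite("pics/end.png",np.hstack([cv2.resize(pic[100:400,150:490],(400,353)),cv2.resize(sd[250:400,200:370],(400,353))]))
E
```

```text
0.059949683149848096 0.0 [-0.04855522  0.58138446 -0.24213944]
[ 0.51531312 -0.2167633   0.29938991] [ 0.24090465 -0.11460496  0.68629939] 32.6083
top uv 315 231 depth 0.308446
top point [ 0.51598343 -0.2172509   0.17181064]
```

View pics/end.png

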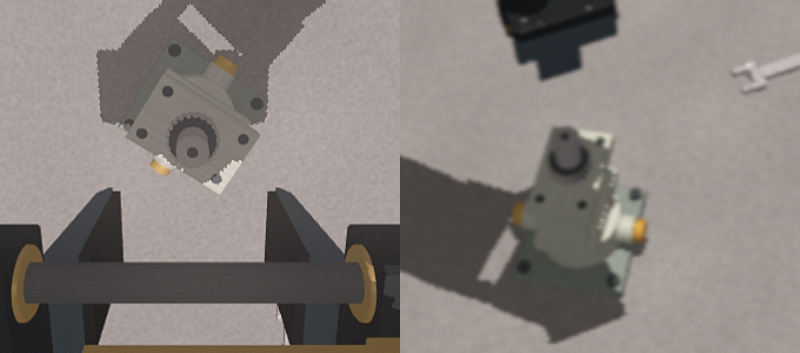

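The shaft stands upright in the pump, with its top at 171.8 mm (172 mm expected) and the gear down on the upper plate at about (193,140) in the left half. The gripper is clear.

```bash
python3 -c "
from plant import r
print(r.sign_off())"
```

```text
the job is handed in; nothing more can be done
None
```

The shaft is fitted: its tongue dropped into the pump's slot, the collar is home on the upper bearing (shaft top measured at 171.8 mm, 172 mm expected), and I let go and handed the job in at about 33 s of the 72 s allowed.

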